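Slide the press-to-release shelf divider to the yellow stop

ROBOT

A 6-joint arm with a two-finger parallel gripper is mounted at the origin on the work surface. World frame = base frame: x ahead of the robot, y to its left, z up, the work surface at z = 0. Lengths are in mm, angles in degrees, forces in N, time in s.
With the tool pointing down it reaches from about 425 to 925 mm from the base axis. Payload 12.5 kg.
Tool frame: the origin (TCP) lies at the very end of the fingers, on their centre line; the grasp point (between the pads) lies pinch_z behind it (pinch_z is the distance from the TCP to the grasp point, in mm); z points along the fingers, y is the direction in which the jaws open and shut (so a half turn about z gives the same grasp; the last joint's range is limited). The gripper opens to 85 mm and grips with 20 to 120 N. Pads are 22 mm wide; open, the fingers measure 114 mm over their backs; the gripper's body (76 mm by 85 mm) begins 54 mm behind the grasp point. The pads swing forward as they close: fully open they stand 13 mm farther back than shut.
Start: joints at [-74.633, 28.126, 89.318, -0, 62.55, -6.05], TCP at [228.246, -581.85, 231.327] pointing down, gripper open.
Joint ranges: [-177.58, 177.58], [-47.91, 125.51], [2.72, 160], [-65.01, 245.01], [3.68, 167.84], [-153.87, 153.87]. Speed limits (degrees/s): [127.2, 127.2, 159.86, 180, 180, 180].

INTERFACE

Orientations are given as a 3x3 rotation matrix whose columns are the frame's x, y, z axes.
In Python, from cell import * gives the robot as it stands. The module is installed in compiled form; this text tells all that it offers.
- The arm moves only by the tool move_arm, never from a script. Its argument "targets" is a list of rows, each a list of 6 numbers: the shift along the tool's x, y, z in m, then the turn, a rotation vector about the tool's x, y, z in rad. A call has 1 to 20 rows; each row shifts and turns the commanded pose from where the row before left it, along the tool's axes as they then stand; what a row does not reach is not made up. A row lasts 1/10 s, in which the tool goes at most 50 mm and 8.59 degrees, less where a joint would pass 70% of its speed; a pose out of reach is approached as far as the arm can. A call with a gripper value outside its range is refused whole. "grip" is the opening, from -1 (shut) to 1 (fully open), so that 0 is half open, set as the call begins (left out, the last holds). The fingers move at their own pace and stop on an object; "newtons" is the grip in N (left out, the last holds). Time passes only in rows, so rows that do not move let the fingers close. It gives the time, the measured TCP pose, the force and the opening at its end, in the units of the state.
- observe(): the state, without advancing time (a new reading comes with each control period).
- read_camera(name): name is "side" or "top" or "wrist"; returns the picture (420x560x3 uint8, blue, green, red); there is no depth.
- camera_info(name): a dict with "vfov" (degrees; the focal length in pixels is half the picture's height over the tangent of half this angle, whatever the lens; pixels are square), "cx", "cy" (the principal point, pixels), "k1" (the pictures are not rectified: a ray, as slopes to the right and down, at radius r is drawn at 1 + k1 r^2 times it, then the intrinsics apply), "xyz" and "orientation" of the camera in the world. Camera axes: x right, y down, z forward; pixel columns grow to the right and rows downward; lengths in mm; the calibration is good to about 2 mm. A picture is of the moment at which its call begins: read the wrist's pose just before it. camera_info takes no time and is no camera call; for the wrist camera it gives the pose at the moment of the call.
- hand_in(): hands the job in, once; it reports no verdict.
Trained networks look in the newest picture that a camera, given by its name, has taken for a name from the list of things; names that differ only in an ending like _2 or _b are one class to them, and where a whole thing is asked for, a point or a joint stands for the part that bears it (a point fixed in the world has none). Each returns a list of dicts, best first, with "confidence" (0 to 1); they miss things now and then, are a little off and sometimes report something else, mostly with a low value. They report only what shows in the picture. A call takes as long as a camera call. They do not tell look-alikes from the thing itself.
- look_for(camera, thing): "extent" ([left, top, right, bottom] in pixels, round what is visible of it).
- trace(camera, thing): "mask" (420x560 bool, what is visible of it) and "extent" ([left, top, right, bottom] in pixels, round what is visible of it).
The state is a dict: "t": time; "q": joint angles; "qvel": joint speeds; "effort": joint torques, N m; "tool_pos": TCP position; "orientation": TCP orientation; "contact_force": force on the tool from outside, world axes, zero at the start; "wrist_torque": the same for the moment, N m; "finger_gap": finger opening in mm.
Only numpy, scipy, OpenCV 4.12 (cv2) and the standard library are available. Lean on these libraries where they do the work, as an engineer would, in place of code of your own. Each camera call takes 0.05 s, during which the arm holds its last target.

TASK

Reset the sliding divider on the laundry shelf: press down the orange pad in the middle of the slider to free its friction hold and, keeping it pressed, push the slider along the rail until it rests against the yellow stop. Then let the pad spring back up, leaving the slider held there, and leave the jug, tin, cup, spray nozzle, green bottle and lint brush where they stand.

Things in the scene. Friction and masses are not known exactly. Their poses are not given: they have to be found in the camera images.
- pad_top (a point): Centre of the orange pad's top face, in the middle of the black slider: 40 mm above the shelf when up, 36 mm fully pressed. Face 38 mm (x, across the rail) by 56 mm (y, along it). From 30 mm either side of it along y, black cheeks of the slider (15 mm thick) rise to 52 mm above the shelf: a fingertip on the pad can push their inner faces. Walls beside it in x: top at 35 mm. x points to the far side, z up.
- pad (a joint): How far the orange pad is pressed, m: 0 up (a friction shoe holds the slider against about 15 N), 0.004 fully pressed. It gives gradually: about 7.5 N at 2 mm, 9 N at the full 4 mm, then it is rigid. Pressed 2 mm or more, the slider runs freely (about 1 N of drag). It springs back up by itself.
- divider (a joint): Position of the slider along the rail, m: 0 at the rail's middle, growing along the y axis of divider_mid. The slider cannot leave the rail.
- divider_mid (a point): Centre of the black slider, under the pad, 20 mm above the shelf, axes as pad_top. The slider is 90 mm long (y; ends 45 mm either side) and 46 mm wide. A black upright plate 5 mm thick, top 70 mm above the shelf, fixed to it, runs from 41 to 101 mm along +x and moves with it. When the slider touches the yellow stop, this point is 53 mm from the stop's origin along the rail.
- stop_yellow: The marked stop: a fixed bright yellow block clamped across the rail, 64 mm (x) by 16 mm (y, along the rail) by 46 mm high, with a small dark screw on its robot side. Origin at the centre of its underside, on the rail's centre line at shelf height. It may be at either end of the slider's travel.
- stop_grey: The other fixed stop, same block in grey, at the opposite end of the slider's travel. Not the one wanted.
- rail: Fixed aluminium rail on the shelf, 400 mm long (y), 50 mm wide, 20 mm high. Origin at the centre of its underside; y along the rail.
- jug: Bystander, stays where it is. Closed blue plastic detergent jug, 80 x 130 mm, 198 mm high, beyond one end of the rail. Origin at the centre of its underside.
- tin: Bystander, stays where it is. Open steel tin of wooden clothespins, 84 mm across, 65 mm high, pins to about 90 mm. Origin at the centre of its underside.
- cup: Bystander, stays where it is. White ceramic measuring cup with a handle, 76 mm across, 75 mm high. Origin at the centre of its underside.
- nozzle: Bystander, stays where it is. White and red trigger spray nozzle standing on its red collar (38 mm across), 79 mm high, up to 63 mm out from its origin at the centre of its underside.
- softener: Bystander, stays where it is. Green bottle with a white cap, 64 mm across, 150 mm high. Origin at the centre of its underside.
- brush: Bystander, stays where it is. Grey and blue lint brush lying on the shelf in front of the rail on the robot's side, 200 mm long (its y), 46 mm wide, 24 mm high. Origin on its underside, near the middle of its length.
There are look-alikes about, which are no part of the job. Several things look just like the stop_yellow: the one meant starts farthest to the robot's right.

How it is judged (in metres and radians):
On the way, in this order (a step that is already met when the one before it is completed fails the run):
1. the pad is pressed down by at least 2 mm while the slider is still within 8 mm of its start along the rail (value of joint pad above 0.002 m and distance of divider_mid from where it was at the start of the episode below 0.008 m), for 0.1 s.
2. with the pad still pressed by at least 2 mm, the slider reaches the yellow stop (gap under 3 mm) (value of joint pad above 0.002 m and horizontal distance between divider_mid and stop_yellow below 0.056 m), for 0.1 s.
At the end, for the whole second after the job is handed in: The slider stands against the yellow stop (gap under 3 mm), at rest, with the orange pad sprung back up (within 1 mm), and every bystander is within 15 mm of where it stood (horizontal distance between divider_mid and stop_yellow below 0.056 m and value of joint pad below 0.001 m and velocity of joint divider between -0.005 and 0.005 m/s and distance of each of jug, tin, cup, nozzle, softener, brush from where it was at the start of the episode below 0.015 m); the robot touches nothing.
It fails at once if a bystander is lifted, carried or shifted by more than 15 mm (distance of any of jug, tin, cup, nozzle, softener, brush from where it was at the start of the episode above 0.015 m).
It fails at once if a standing bystander is tipped by more than 0.3 rad (angle between any of jug, tin, cup, nozzle, softener's own z axis and vertical above 0.3 rad).
It fails at once if the slider is forced along (faster than 30 mm/s) with the pad not pressed (under 0.5 mm) (value of joint pad below 0.0005 m and (velocity of joint divider above 0.03 m/s or velocity of joint divider below -0.03 m/s)).
It also fails if it takes over 40 s, if anything falls off the work surface, if the arm or the gripper's body presses on something with over 40 N, if the wrist force passes 120 N, or if a joint passes its speed limit or range.

## Working session

There is one attempt and no reset: what is moved stays moved. The work goes in short steps, Python scripts to look and compute and a tool call to move; the robot and the scene stay as the last step left them, time stands still between calls to the robot, and variables do not carry over. Pictures are saved under pics/ and viewed, and the job is handed in when it is done.

Besides the shell and the picture viewer there is one more tool, called after "Call:" as name(argument=value, ...) on one line, values as JSON. move_arm: Moves the arm, as the interface text tells. Its arguments: {"type":"object","properties":{"targets":{"type":"array"},"grip":{"type":"number"},"newtons":{"type":"number"}},"required":["targets"]}

```bash
mkdir -p pics; python3 - <<'E'
from cell import *
import cv2
for n in ["top","side","wrist"]:
    im=read_camera(n); cv2.imwrite(f"pics/{n}0.png",im); print(n,camera_info(n))
s=observe();print(s)
E
```

```text
top {'vfov': 56.03088027050313, 'cx': 274.20003964411615, 'cy': 208.3461461315805, 'k1': -0.10827183278240676, 'xyz': array([441.31529362,  37.26636602, 832.98144614]), 'orientation': array([[-0.00525408, -0.99380276,  0.11103366],
       [-0.9999756 ,  0.00573272,  0.00399194],
       [-0.00460373, -0.11100998, -0.99380863]])}
side {'vfov': 43.979562387102035, 'cx': 275.77130456507416, 'cy': 207.91417911619436, 'k1': -0.18625811940051995, 'xyz': array([127.3116384 , 730.58447268, 702.55585991]), 'orientation': array([[-0.85474484, -0.34297936,  0.38958493],
       [-0.51869615,  0.53677106, -0.66545558],
       [ 0.01911961, -0.77087093, -0.63670436]])}
wrist {'vfov': 60.94854187760055, 'cx': 277.12874835453556, 'cy': 212.93560579619654, 'k1': -0.010621341039970813, 'xyz': array([ 294.853885  , -556.23551156,  374.54000357]), 'orientation': array([[ 3.64327480e-01, -8.94459774e-01, -2.59243514e-01],
       [-9.31270640e-01, -3.50134167e-01, -1.00702836e-01],
       [-6.95375741e-04,  2.78114684e-01, -9.60547625e-01]])}
{'t': 0.15, 'q': array([-7.46349176e+01,  2.81564267e+01,  8.93425102e+01,  3.55101741e-04,
        6.25500703e+01, -6.05051869e+00]), 'qvel': array([-0.09988447, -0.20054872, -0.13994602,  0.03847056,  0.06605063,
       -0.10050317]), 'effort': array([ 1.94083688e-03, -6.18708014e+01, -2.61691636e+01, -1.21951180e-04,
        3.21128588e-03, -2.25310083e-05]), 'tool_pos': array([ 228.18288046, -581.67494476,  230.85723826]), 'orientation': array([[ 9.30957484e-01,  3.65127532e-01, -2.21333896e-04],
       [ 3.65127587e-01, -9.30957122e-01,  8.26221515e-04],
       [ 9.56238556e-05, -8.49992214e-04, -9.99999634e-01]]), 'contact_force': array([-0.91053429, -0.37632352,  0.4713083 ]), 'wrist_torque': array([ 0.02276662, -0.01421726, -0.00357345]), 'finger_gap': 85.25816752342328}
```

View pics/top0.png

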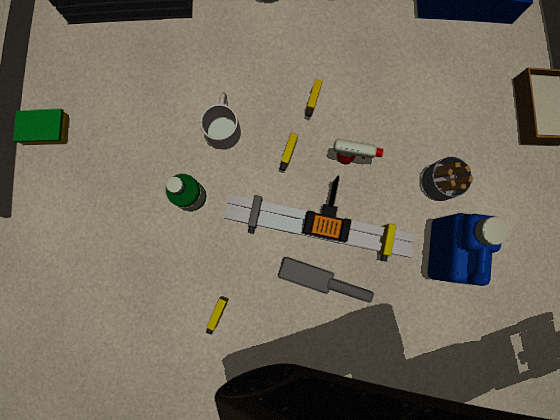

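View pics/side0.png

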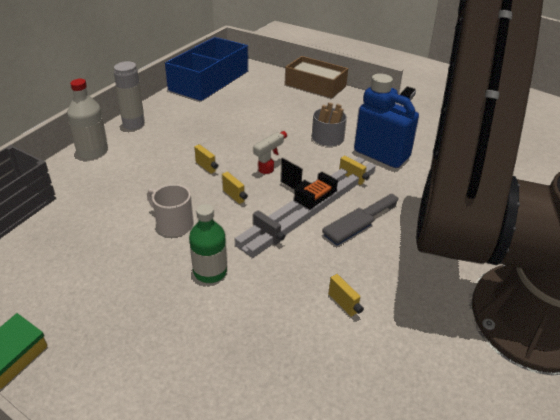

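View pics/wrist0.png

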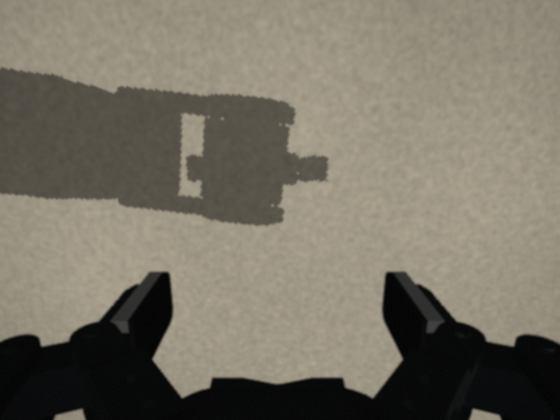

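Yellow candidates in the top view: (314,98), (288,151) and (217,314) lie loose on the shelf. (388,241) is on the rail and farthest to the robot's right (image right = −y), so that is the one meant. The pad is at about (327,227), with the grey stop at (255,213). I'll confirm this in an enlarged crop and measure.

```bash
cat > h.py <<'E'
from cell import *
import cv2, numpy as np
def K(ci):
    f=210/np.tan(np.radians(ci['vfov']/2)); return f
def ray(ci,u,v):
    f=K(ci)
    p=cv2.undistortPoints(np.array([[[u,v]]],float),np.array([[f,0,ci['cx']],[0,f,ci['cy']],[0,0,1]]),np.array([ci['k1'],0,0,0.]))[0,0]
    return ci['orientation']@np.array([p[0],p[1],1])
def onz(ci,u,v,z):
    d=ray(ci,u,v); o=np.array(ci['xyz']); return o+d*(z-o[2])/d[2]
def proj(ci,P):
    c=ci['orientation'].T@(np.array(P,float)-ci['xyz']); f=K(ci)
    s=c[:2]/c[2]; s=s*(1+ci['k1']*(s@s)); return s*f+[ci['cx'],ci['cy']]
E
python3 - <<'E'
from h import *
im=cv2.imread("pics/top0.png")
c=im[170:290,210:430]
cv2.imwrite("pics/crop0.png",cv2.resize(c,None,fx=3.6,fy=3.6,interpolation=cv2.INTER_CUBIC))
ci=camera_info("top")
hsv=cv2.cvtColor(im,cv2.COLOR_BGR2HSV)
m=((hsv[...,0]>4)&(hsv[...,0]<18)&(hsv[...,1]>180)&(hsv[...,2]>130)).astype(np.uint8)
m[:, :290]=0; m[:,365:]=0; m[:200]=0;m[250:]=0
pts=np.argwhere(m)[:,::-1].astype(np.float32)
r=cv2.minAreaRect(pts);print(len(pts),r)
P=np.array([onz(ci,*p,40) for p in cv2.boxPoints(r)]);print(P,P.mean(0))
print(np.linalg.norm(P-np.roll(P,1,0),axis=1))
for n in ["stop_yellow","stop_grey","pad_top","rail","jug","nozzle","brush","softener","cup","tin"]:
    for d in look_for("top",n)[:4]: print(n,round(d['confidence'],2),np.round(d['extent']))
E
```

```text
328 ((326.34619140625, 226.2692413330078), (26.279560089111328, 18.042680740356445), 11.309932708740234)
[[480.55444394 -34.64126198  40.        ]
 [516.22621223 -42.33404333  40.        ]
 [505.44786018 -94.3499168   40.        ]
 [469.81826116 -86.40813718  40.        ]] [493.01169438 -64.43333982  40.        ]
[52.86846875 36.49183385 53.12084304 36.50397499]
stop_yellow 0.73 [378. 228. 392. 261.]
stop_yellow 0.72 [281. 132. 298. 170.]
stop_yellow 0.6 [301.  77. 324. 117.]
stop_yellow 0.53 [206. 298. 223. 330.]
stop_grey 0.82 [248. 196. 264. 234.]
pad_top 0.84 [314. 214. 339. 242.]
rail 0.7 [223. 179. 418. 257.]
rail 0.6 [427. 213. 510. 286.]
jug 0.72 [425. 214. 509. 286.]
nozzle 0.62 [332. 139. 384. 164.]
brush 0.9 [280. 253. 373. 305.]
softener 0.98 [169. 174. 204. 210.]
softener 0.66 [378. 224. 396. 262.]
softener 0.46 [424. 213. 508. 286.]
softener 0.46 [333. 138. 384. 161.]
cup 0.58 [199.  95. 240. 148.]
tin 0.71 [422. 155. 476. 203.]
tin 0.27 [279. 256. 374. 304.]
```

View pics/crop0.png

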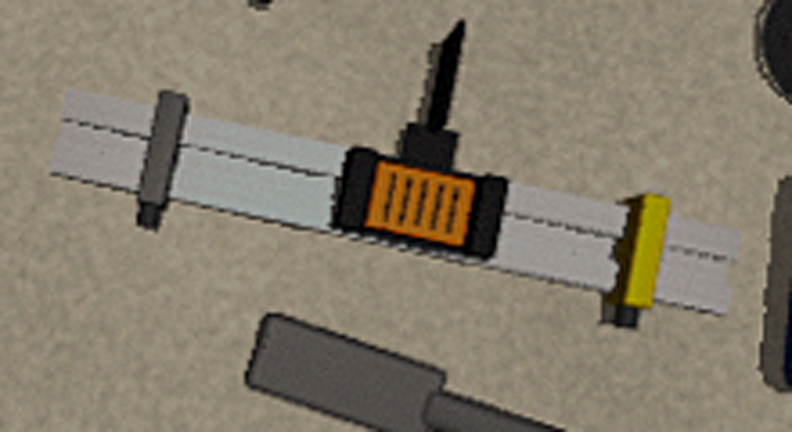

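The crop confirms it. The yellow stop with its dark screw on the robot side is clamped on the rail's right end, around (388,241), and the slider and pad are at (326,226). Next is the rail direction and the travel.

```bash
python3 - <<'E'
from h import *
ci=camera_info("top")
g=lambda x,y,z:onz(ci,(x+.5)/3.6+210-.5,(y+.5)/3.6+170-.5,z)
A=[g(65,90,20),g(50,172,20),g(740,228,20),g(727,315,20)]
for a in A: print(a.round(1))
L=(A[0]+A[1])/2;R=(A[2]+A[3])/2
d=(L-R);print("len",np.linalg.norm(d),"mid",(L+R)/2,"ang",np.degrees(np.arctan2(d[1],d[0])), 'w',np.linalg.norm(A[0]-A[1]),np.linalg.norm(A[2]-A[3]))
u=d/np.linalg.norm(d); m=(L+R)/2
S=[g(641,195,46),g(668,197,46),g(652,306,46),g(622,302,46)]
s=np.mean(S,0);print("stop",s,[ (p-m)@u for p in S],"along",(s-m)@u)
p=np.array([493,-64.4,40]);print("pad along",(p-m)@u, "stop-pad",(s-p)@u)
C=[g(350,149,52),g(380,155,52),g(334,222,52),g(363,233,52)];print("L cheek",[((c-m)@u).round(1) for c in C])
C=[g(481,175,52),g(508,181,52),g(467,248,52),g(494,258,52)];print("R cheek",[((c-m)@u).round(1) for c in C])
n=np.array([u[1],-u[0],0]);print("u",u,"perp pad",(p-m)@n,"stop",(s-m)@n)
e=np.array([0,0,0])
im=read_camera("side"); cs=camera_info("side")
for P in [p,np.r_[s[:2],46]]: print("side px",proj(cs,P),"top px",proj(ci,P))
cv2.imwrite("pics/s1.png",cv2.resize(im[120:280,220:420],None,fx=3.8,fy=3.7,interpolation=cv2.INTER_CUBIC))
E
```

```text
[561.5 137.4  20. ]
[513.8 145.6  20. ]
[ 478.8 -253.2   20. ]
[ 428.8 -243.6   20. ]
len 398.8254428158183 mid [495.71309548 -53.45437552  20.        ] ang 77.85942463967976 w 48.3431278639721 50.92230096299847
stop [ 465.96969745 -189.66032313   46.        ] [np.float64(-131.2820088031129), np.float64(-146.55098610940806), np.float64(-148.41579584458765), np.float64(-131.41121710272904)] along -139.41500196495943
pad along -11.271414301355685 stop-pad -128.14358766360374
L cheek [np.float64(33.9), np.float64(17.0), np.float64(34.6), np.float64(17.8)]
R cheek [np.float64(-39.9), np.float64(-55.3), np.float64(-39.9), np.float64(-55.6)]
u [0.21031095 0.97763455 0.        ] perp pad -0.35043118121944056 stop -0.43257109392992327
side px [317.14743202 188.24986773] top px [326.34502535 226.2576272 ]
side px [353.75488063 161.65392452] top px [389.04596682 239.02972417]
```

View pics/s1.png

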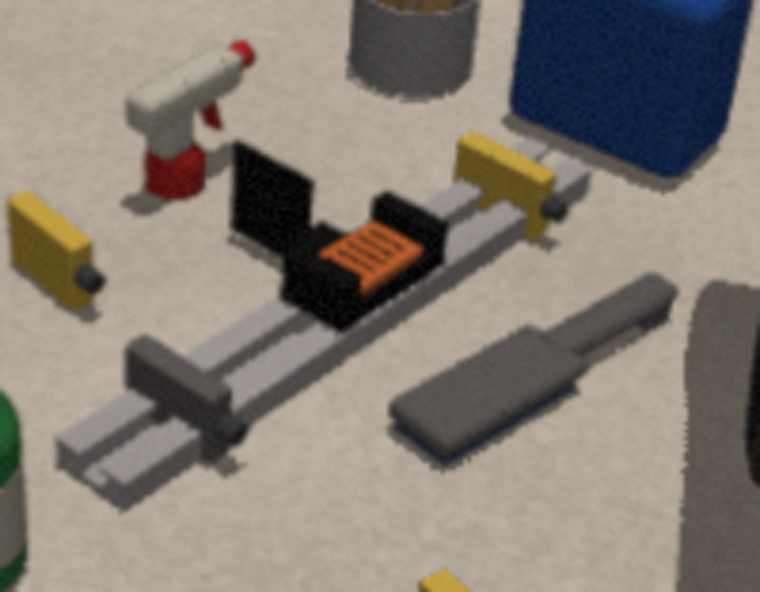

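Checks: rail length 399 mm (given 400), pad and stop within 0.5 mm of the centre line, slider about 75 mm from contact along the rail's −y. Raising first to clear the jug (198 mm), then over to the pad with the fingers shut.

Call:
move_arm(targets=[[0,0,-0.03,0,0,0],[0,0,-0.03,0,0,0],[0.0242,-0.0214,0,0,0,0],[0.0242,-0.0214,0,0,0,0],[0.0242,-0.0214,0,0,0,0],[0.0242,-0.0214,0,0,0,0],[0.0242,-0.0214,0,0,0,0],[0.0242,-0.0214,0,0,0,0],[0.0242,-0.0214,0,0,0,0],[0.0242,-0.0214,0,0,0,0],[0.0242,-0.0214,0,0,0,0],[0.0242,-0.0214,0,0,0,0],[0.0242,-0.0214,0,0,0,0],[0.0242,-0.0214,0,0,0,0],[0.0242,-0.0214,0,0,0,0],[0.0242,-0.0214,0,0,0,0],[0.0242,-0.0214,0,0,0,0],[0.0242,-0.0214,0,0,0,0],[0.0242,-0.0214,0,0,0,0],[0.0242,-0.0214,0,0,0,0]], grip=-1, newtons=60)

```text
t: 2.7
tool_pos: [493.6, -62.9, 291.5]
orientation: [[0.931, 0.365, 0.0], [0.365, -0.931, -0.0], [0.0, 0.0, -1.0]]
contact_force: [0.1, -1.4, 0.2]
finger_gap: -0.0
```

Call:
move_arm(targets=[[0,0,0.02,0,0,0.117],[0,0,0.02,0,0,0.117],[0,0,0.02,0,0,0.117],[0,0,0.02,0,0,0.117],[0,0,0.02,0,0,0.117],[0,0,0.02,0,0,0],[0,0,0.02,0,0,0],[0,0,0,0,0,0],[0,0,0,0,0,0]])

```text
t: 3.6
tool_pos: [493.3, -64.2, 151.7]
orientation: [[0.978, -0.21, -0.0], [-0.21, -0.978, -0.0], [-0.0, 0.0, -1.0]]
contact_force: [0.4, -0.2, 0.5]
finger_gap: 0.1
```

```bash
python3 - <<'E'
from h import *
s=observe();print(s['t'],s['tool_pos'],s['orientation'].round(4),s['contact_force'],s['finger_gap'])
ci=camera_info("wrist");im=read_camera("wrist");cv2.imwrite("pics/w1.png",im)
for P in [[493,-64.4,40],[466,-189.7,46]]: print(proj(ci,P))
hsv=cv2.cvtColor(im,cv2.COLOR_BGR2HSV)
m=((hsv[...,0]>4)&(hsv[...,0]<18)&(hsv[...,1]>180)&(hsv[...,2]>110)).astype(np.uint8)
n,l,st,c=cv2.connectedComponentsWithStats(cv2.morphologyEx(m,cv2.MORPH_CLOSE,np.ones((9,9))))
i=1+st[1:,4].argmax();pts=np.argwhere(l==i)[:,::-1].astype(np.float32);r=cv2.minAreaRect(pts)
P=np.array([onz(ci,*p,40) for p in cv2.boxPoints(r)]);print(r,P,P.mean(0))
E
```

```text
3.6 [493.29368373 -64.24432723 151.66298677] [[ 9.778e-01 -2.096e-01 -2.000e-04]
 [-2.096e-01 -9.778e-01 -0.000e+00]
 [-1.000e-04  1.000e-04 -1.000e+00]] [ 0.35716254 -0.22711546  0.4715926 ] 0.07760587846803463
[277.38415055 210.11924799]
[453.22917967 212.37892937]
((277.5, 204.5), (47.0, 73.0), 90.0) [[520.0351483  -43.19092675  40.        ]
 [508.87685554 -95.01210117  40.        ]
 [473.49254198 -88.45021774  40.        ]
 [485.08225088 -34.63038536  40.        ]] [496.87169918 -65.32090776  40.        ]
```

View pics/w1.png

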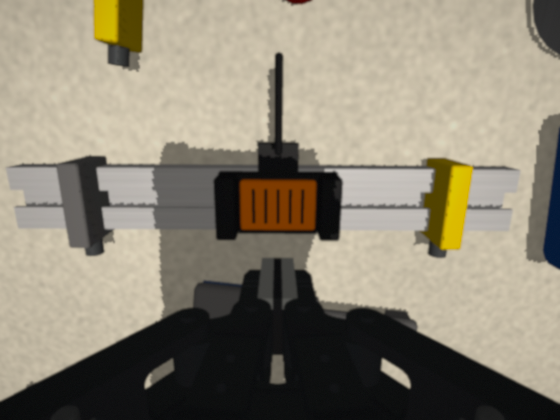

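The wrist view agrees: the pad is at (277,204), the yellow stop at (449,205), and the jaws line up with the rail. Moving 2 mm forward and lowering to just above the pad.

Call:
move_arm(targets=[[0.002,0.004,0.02,0,0,0],[0,0,0.02,0,0,0],[0,0,0.02,0,0,0],[0,0,0.02,0,0,0],[0,0,0.015,0,0,0],[0,0,0.01,0,0,0],[0,0,0,0,0,0],[0,0,0,0,0,0]])

```text
t: 4.45
tool_pos: [494.7, -68.6, 47.0]
orientation: [[0.978, -0.21, 0.001], [-0.21, -0.978, -0.0], [0.001, 0.0, -1.0]]
contact_force: [-0.0, 0.4, -0.5]
finger_gap: 0.3
```

```bash
python3 - <<'E'
from h import *
s=observe();print(s['t'],s['tool_pos'],s['contact_force'])
im=read_camera("wrist");im2=read_camera("side")
cv2.imwrite("pics/w2.png",np.hstack([cv2.resize(im,(400,300)),cv2.resize(im2[120:255,220:400],(400,300))]))
E
```

```text
4.45 [494.66746499 -68.63465557  47.02440305] [-0.00966841  0.42523685 -0.45289801]
```

View pics/w2.png

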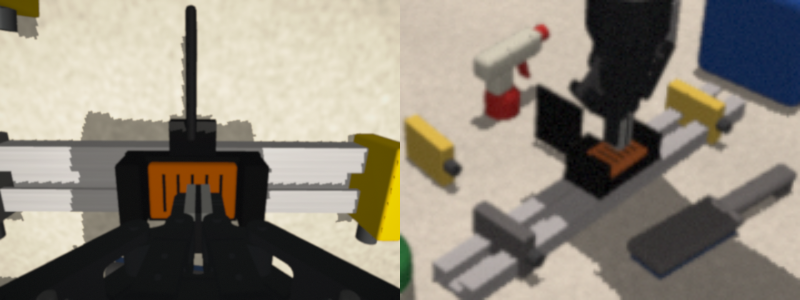

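The fingertip is over the pad, between the cheeks (left panel at about (195,205)). Pressing in small steps.

Call:
move_arm(targets=[[0,0,0.004,0,0,0],[0,0,0.003,0,0,0],[0,0,0.001,0,0,0],[0,0,0.001,0,0,0],[0,0,0,0,0,0],[0,0,0,0,0,0]])

```text
t: 5.15
tool_pos: [494.5, -68.6, 37.6]
orientation: [[0.978, -0.21, 0.001], [-0.21, -0.978, -0.0], [0.001, 0.0, -1.0]]
contact_force: [-0.6, 0.4, 7.3]
finger_gap: -0.4
```

Call:
move_arm(targets=[[0,0,0.001,0,0,0],[0,0,0.001,0,0,0],[0,0,0,0,0,0],[0,0,0,0,0,0]])

```text
t: 5.55
tool_pos: [494.5, -68.6, 35.9]
orientation: [[0.978, -0.21, 0.001], [-0.21, -0.978, -0.0], [0.001, 0.0, -1.0]]
contact_force: [-1.5, -0.2, 12.0]
finger_gap: -0.2
```

Fully pressed, at z = 35.9 mm and 12 N. Now pushing along +tool y, toward the yellow stop.

Call:
move_arm(targets=[[0,0.003,0,0,0,0],[0,0.003,0,0,0,0],[0,0.003,0,0,0,0],[0,0.003,0,0,0,0],[0,0.003,0,0,0,0],[0,0.003,0,0,0,0],[0,0.003,0,0,0,0],[0,0.003,0,0,0,0],[0,0.003,0,0,0,0],[0,0.003,0,0,0,0],[0,0,0,0,0,0]])

```text
t: 6.65
tool_pos: [488.0, -98.2, 35.9]
orientation: [[0.978, -0.21, 0.001], [-0.21, -0.978, -0.0], [0.001, 0.0, -1.0]]
contact_force: [-2.1, -0.8, 11.6]
finger_gap: -0.2
```

```bash
python3 - <<'E'
from h import *
s=observe();print(s['t'],s['tool_pos'],s['contact_force'])
im=read_camera("wrist");im2=read_camera("side")
cv2.imwrite("pics/w3.png",np.hstack([cv2.resize(im,(400,300)),cv2.resize(im2[120:255,220:400],(400,300))]))
E
```

```text
6.65 [488.01967668 -98.19508688  35.92737073] [-2.06277196 -0.79344871 11.62888018]
```

View pics/w3.png

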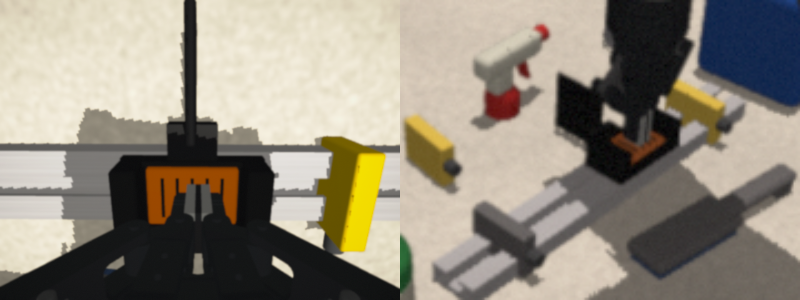

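Pad friction is carrying the slider with the finger (it kept its offset on the pad), and the pad is still down. About 45 mm remain, so I'll continue.

Call:
move_arm(targets=[[0,0.003,0,0,0,0],[0,0.003,0,0,0,0],[0,0.003,0,0,0,0],[0,0.003,0,0,0,0],[0,0.003,0,0,0,0],[0,0.003,0,0,0,0],[0,0.003,0,0,0,0],[0,0.003,0,0,0,0],[0,0.003,0,0,0,0],[0,0.003,0,0,0,0],[0,0.003,0,0,0,0],[0,0.003,0,0,0,0],[0,0.002,0,0,0,0],[0,0.002,0,0,0,0],[0,0.001,0,0,0,0],[0,0.001,0,0,0,0],[0,0,0,0,0,0]])

```text
t: 8.45
tool_pos: [479.1, -139.0, 35.9]
orientation: [[0.978, -0.21, 0.0], [-0.21, -0.978, -0.0], [0.0, 0.0, -1.0]]
contact_force: [-2.9, 0.3, 13.5]
finger_gap: -0.0
```

Call:
move_arm(targets=[[0,0.001,0,0,0,0],[0,0.001,0,0,0,0],[0,0.001,0,0,0,0],[0,0.001,0,0,0,0],[0,0.001,0,0,0,0],[0,0,0,0,0,0],[0,0,0,0,0,0]])

```text
t: 9.15
tool_pos: [478.1, -143.6, 35.9]
orientation: [[0.978, -0.21, 0.0], [-0.21, -0.978, -0.0], [0.0, -0.0, -1.0]]
contact_force: [-2.9, 2.2, 12.5]
finger_gap: -0.0
```

```bash
python3 - <<'E'
from h import *
s=observe();print(s['t'],s['tool_pos'],s['contact_force'])
im=read_camera("wrist");im2=read_camera("side")
cv2.imwrite("pics/w4.png",np.hstack([cv2.resize(im,(400,300)),cv2.resize(im2[120:255,220:400],(400,300))]))
E
```

```text
9.15 [ 478.05337103 -143.60412376   35.92205509] [-2.89989941  2.2309995  12.46811873]
```

View pics/w4.png

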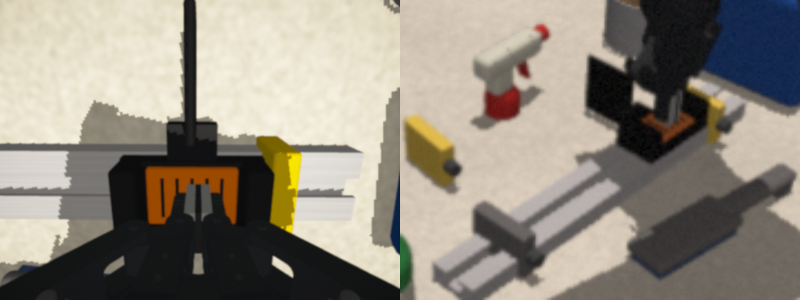

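Nearly there, and the lateral force is rising. Easing in further.

Call:
move_arm(targets=[[0,0.001,0,0,0,0],[0,0.001,0,0,0,0],[0,0.001,0,0,0,0],[0,0,0,0,0,0]])

```text
t: 9.65
tool_pos: [477.7, -146.2, 35.9]
orientation: [[0.978, -0.21, 0.001], [-0.21, -0.978, 0.0], [0.001, -0.0, -1.0]]
contact_force: [1.0, 8.3, 12.0]
finger_gap: 0.0
```

Call:
move_arm(targets=[[0,0.001,0,0,0,0],[0,0.001,0,0,0,0],[0,0.001,0,0,0,0],[0,0,0,0,0,0]])

```text
t: 10.05
tool_pos: [477.1, -149.2, 35.9]
orientation: [[0.978, -0.21, 0.001], [-0.21, -0.978, 0.0], [0.001, -0.0, -1.0]]
contact_force: [1.7, 7.7, 12.6]
finger_gap: 0.0
```

```bash
python3 - <<'E'
from h import *
s=observe();print(s['t'],s['tool_pos'],s['contact_force'])
im=read_camera("wrist");im2=read_camera("side")
cv2.imwrite("pics/w5.png",np.hstack([cv2.resize(im,(400,300)),cv2.resize(im2[120:255,220:400],(400,300))]))
E
```

```text
10.05 [ 477.12955933 -149.15931615   35.88692876] [ 1.70042856  7.69903381 12.57632241]
```

View pics/w5.png

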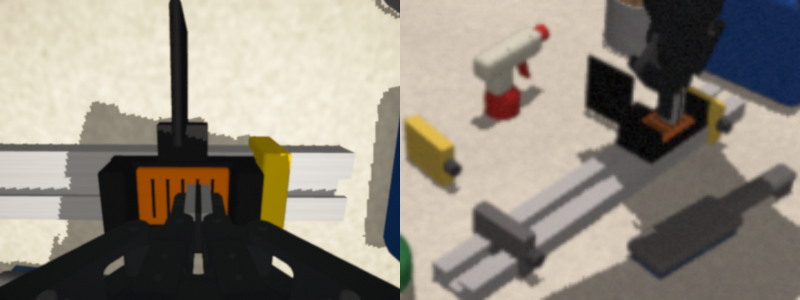

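The finger now slides over the pad at a steady lateral force of about 8 N while the slider stays put, so it is seated against the stop. Lifting straight up.

Call:
move_arm(targets=[[0,0,0,0,0,0],[0,0,-0.001,0,0,0],[0,0,-0.001,0,0,0],[0,0,-0.001,0,0,0],[0,0,-0.002,0,0,0],[0,0,-0.003,0,0,0],[0,0,-0.005,0,0,0],[0,0,-0.01,0,0,0],[0,0,-0.02,0,0,0],[0,0,-0.03,0,0,0],[0,0,-0.03,0,0,0],[0,0,-0.03,0,0,0],[0,0,-0.03,0,0,0],[0,0,0,0,0,0],[0,0,0,0,0,0]])

```text
t: 11.65
tool_pos: [476.7, -149.7, 199.0]
orientation: [[0.978, -0.21, 0.001], [-0.21, -0.978, -0.001], [0.001, 0.0, -1.0]]
contact_force: [0.0, -0.4, -0.7]
finger_gap: -0.1
```

```bash
python3 - <<'E'
from h import *
s=observe();print(s['t'],s['tool_pos'],s['contact_force'],s['qvel'].round(2))
im=read_camera("wrist");cw=camera_info("wrist");im2=read_camera("side");im3=read_camera("top")
cv2.imwrite("pics/w6.png",np.hstack([cv2.resize(im,(400,300)),cv2.resize(im2[120:255,220:400],(400,300))]))
cv2.imwrite("pics/w6z.png",cv2.resize(im[100:300,200:420],None,fx=3,fy=3,interpolation=cv2.INTER_CUBIC))
cv2.imwrite("pics/t6.png",im3)
E
```

```text
11.65 [ 476.70328757 -149.67164748  199.04698828] [ 0.03131152 -0.40304712 -0.66613619] [ 0.04  1.84  1.11 -0.07 -0.59 -0.07]
```

View pics/w6.png

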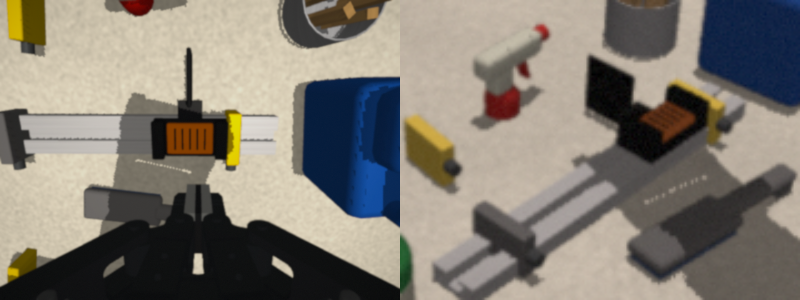

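View pics/w6z.png

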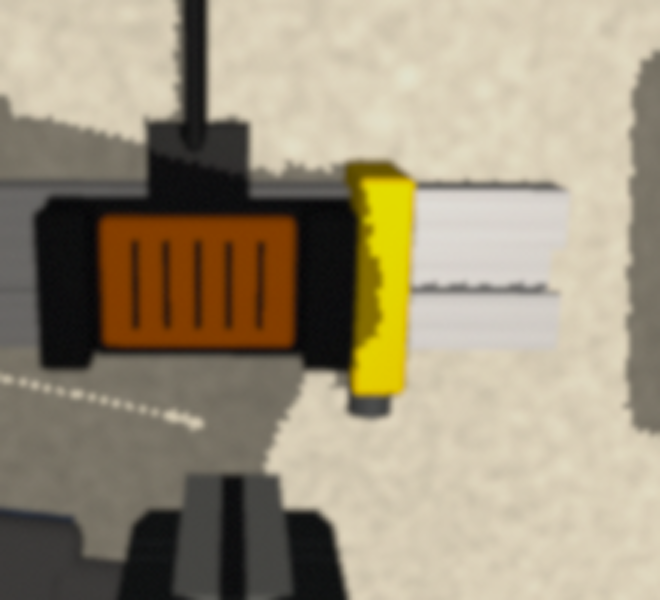

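View pics/t6.png

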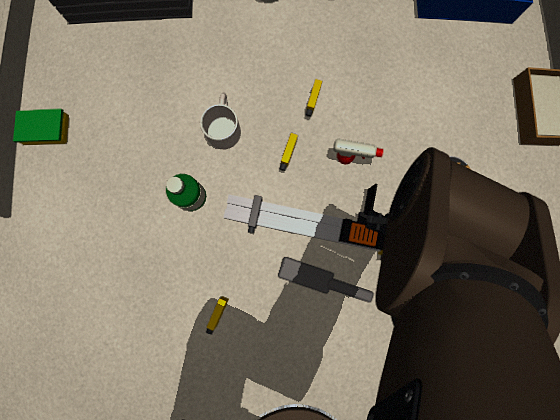

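The slider touches the yellow stop with no visible gap (crop at about (350,270)), the orange pad is up, and the arm is clear with about 0 N. The cup, softener, nozzle and brush are at their original pixels. The jug and tin are hidden from above by the arm, but the wrist and side views show both standing upright.

Call:
move_arm(targets=[[0,0,0,0,0,0],[0,0,0,0,0,0],[0,0,0,0,0,0]])

```text
t: 12.1
tool_pos: [476.8, -149.6, 197.9]
orientation: [[0.978, -0.21, -0.001], [-0.21, -0.978, 0.0], [-0.001, -0.0, -1.0]]
contact_force: [-0.5, -0.2, 0.5]
finger_gap: -0.2
```

```bash
python3 -c "
from cell import *
print(observe()['contact_force']); print(hand_in())"
```

```text
[-0.4615144  -0.24418425  0.46369161]
the job is handed in; nothing more can be done
None
```

I pressed the orange pad fully (fingertip at 35.9 mm, about 12 N), slid the slider to the yellow stop with it held down, then lifted straight off. The job was handed in at about 12 s of the 40 s allowed; no verdict is reported.

**Stop used:** the yellow stop is the block clamped on the rail, the farthest to the robot's right of the four yellow ones.

**Last checks:**
- The slider shows no visible gap to the stop. At the end the fingertip slid across the pad at a steady 8 N or so sideways while the slider stayed put.
- The pad looks sprung back up, judged from the pictures only.
- The arm touches nothing, with contact force at noise level (under 1 N).
- The cup, softener, nozzle and brush sit at the same pixels as before.
- The arm hid the jug and tin in the last top view. The wrist and side views show them upright, and nothing came near them, but I did not re-measure their positions.

The wrist and top cameras disagreed by about 3.6 mm across the rail on where the pad was. I aimed between the two, and it did not matter for the press.

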